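# Turn the check piece at the colour reader

### The arm

A 7-joint arm with a two-finger parallel gripper is mounted at the origin on the work surface. World frame = base frame: x ahead of the robot, y to its left, z up, the work surface at z = 0. Lengths are in m, angles in rad, forces in N, time in s.
With the tool pointing down it reaches from about 0.425 to 0.95 m from the base axis. Payload 16.7 kg.
Tool frame: the origin (TCP) lies midway between the tips of the shut fingers; the grasp point (between the pads) lies 19 mm behind it; z points along the fingers, x is the direction in which the jaws open and shut, and the axes are right-handed (so a half turn about z gives the same grasp; the last joint's range is limited). The gripper opens to 94 mm and grips with 3 to 60 N. Pads are 16 mm wide; open, the fingers measure 119 mm over their backs; the gripper's body (75 mm by 177 mm) begins 78 mm behind the grasp point.
Start: joints at [-1.369, 0.426, 0.074, 1.606, -0.034, 1.111, -0.067], TCP at [0.233, 0.634, 0.185] pointing down, gripper open.
Joint ranges: [-2.85, 2.85], [-0.5, 2.14], [-1.23, 1.37], [0.21, 2.46], [-1.02, 4.16], [0.16, 2.05], [-2.73, 2.73]. Speed limits (rad/s): [1.89, 1.89, 2.39, 2.39, 3.01, 3.01, 3.01].

### API

Orientations are given as a unit quaternion [x, y, z, w].
In Python, from rig import robot gives the robot as it stands. The module is installed in compiled form; this text tells all that it offers.
- The arm moves only by the tool send_rows, never from a script. Its argument "deltas" is a list of rows, each a list of 4 numbers: the shift along the tool's x, y, z scaled (see below), then the turn about the tool's z scaled (see below). In form: [[dx, dy, dz, roll], ...]. A call has 1 to 8 rows; each row shifts and turns the commanded pose from where the row before left it, along the tool's axes as they then stand; what a row does not reach is not made up. The controller multiplies each number of a shift by 25 mm and each number of a turn by 90 degrees. A row lasts 1/12 s, in which the tool goes at most 41.7 mm and 7.16 degrees, less where a joint would pass 70% of its speed; a pose out of reach is approached as far as the arm can. A call with a number of a shift or a turn outside -1 to 1 is refused whole. A call with a gripper value outside its range is refused whole. "fingers" is the closure, from -1 (fully open) to 1 (shut), set as the call begins (left out, the last holds). The fingers move at their own pace and stop on an object; "grip_force" is the grip in N (left out, the last holds). Time passes only in rows, so rows that do not move let the fingers close. It gives the time, the measured TCP pose, the force and the opening at its end, in the units of the state.
- robot.sense(): the state, without advancing time (a new reading comes with each control period).
- robot.read_camera(name): name is "scene" or "top" or "wrist"; returns the picture (400x640x3 uint8, red, green, blue); there is no depth.
- robot.camera_model(name): a dict with "vertical_fov" (degrees; the focal length in pixels is half the picture's height over the tangent of half this angle, whatever the lens; pixels are square), "cx", "cy" (the principal point, pixels), "k1" (the pictures are not rectified: a ray, as slopes to the right and down, at radius r is drawn at 1 + k1 r^2 times it, then the intrinsics apply), "position" and "rotation" of the camera in the world. Camera axes: x right, y down, z forward; pixel columns grow to the right and rows downward; lengths in m; the calibration is good to about 2 mm. A picture is of the moment at which its call begins: read the wrist's pose just before it. camera_model takes no time and is no camera call; for the wrist camera it gives the pose at the moment of the call.
- robot.job_done(): hands the job in, once; it reports no verdict.
The state is a dict: "t": time; "q": joint angles; "qd": joint speeds; "joint_efforts": joint torques, N m; "position": TCP position; "tool_rot": TCP orientation; "contact_force": force on the tool from outside, world axes, zero at the start; "torque": the same for the moment, N m; "grip_width": finger opening in m.
Only numpy, scipy, OpenCV 4.12 (cv2) and the standard library are available. Lean on these libraries where they do the work, as an engineer would, in place of code of your own. Each camera call takes 0.05 s, during which the arm holds its last target.

### The job

Check the colour reader with the tall oblong white ceramic piece: stand it on the reader's steel plate with a broad side against the stop bar, in front of the window in the middle of the bar, and keep it there for a full second. Then turn it a quarter turn and stand it at the same spot with a narrow side against the bar, set it down rather than dropping it, and leave it standing there. Leave the square and the round ceramic pieces where they are.

Things in the scene. Friction and masses are not known exactly. Their poses are not given: they have to be found in the camera images.
- oblong_center (a point): Centre (40 mm above its underside) of the tall oblong check piece, the one to use: white ceramic block 64 mm long, 36 thick, 80 tall, about 0.4 kg, standing on the table. x axis along the 64 mm length, y through the 36 mm thickness, z up. Broad sides (64 x 80) face +y and -y, narrow sides (36 x 80) +x and -x; either of each will do. Can be gripped across its thickness.
- stop (a point): Foot of the near face of the fixed colour reader's dark stop bar, at its middle (the window), at plate top, 6 mm above the table. x points level into the bar, y along it, z up. The steel plate, 150 mm wide, reaches 150 mm to -x. The bar is 150 mm long, 12 thick and rises only 12 above the plate: fingers holding the piece higher pass over it. A white housing 60 mm high begins 95 mm behind.
- square_center (a point): Centre of the white ceramic cube-like piece, 52 mm each way, standing on the table. To be left alone.
- round_center (a point): Centre of the white ceramic round piece, an upright cylinder 52 mm across and 75 mm tall, standing on the table. To be left alone.
Things that resemble listed ones, but are neither listed nor needed, are in the scene too. What is shaped like the part that bears oblong_center but orange or purple is not meant.

How it is judged:
By the outcome, as a careful person would: the job done as asked, in the order asked, and still so for the second after the job is handed in, with the robot touching nothing.
It also fails if it takes over 46 s, if anything falls off the work surface, if the arm or the gripper's body presses on something with over 40 N, if the wrist force passes 120 N, or if a joint passes its speed limit or range.

## Working session

There is one attempt and no reset: what is moved stays moved. The work goes in short steps, Python scripts to look and compute and a tool call to move; the robot and the scene stay as the last step left them, time stands still between calls to the robot, and variables do not carry over. Pictures are saved under pics/ and viewed, and the job is handed in when it is done.

Besides the shell and the picture viewer there is one more tool, called after "Emit:" as name(argument=value, ...), one argument or row to a line, values as JSON. send_rows: Moves the arm, as the interface text tells. Its arguments: {"type":"object","properties":{"deltas":{"type":"array","items":{"type":"array","items":{"type":"number","minimum":-1,"maximum":1}}},"fingers":{"type":"number"},"grip_force":{"type":"number"}},"required":["deltas"]}

```bash
mkdir -p pics; cat > h.py <<'E'
import numpy as np, cv2
from rig import robot
def save(img,n,s=1.0):
    cv2.imwrite('pics/'+n,cv2.cvtColor(cv2.resize(img,None,fx=s,fy=s,interpolation=cv2.INTER_CUBIC),cv2.COLOR_RGB2BGR))
def R_of(m):
    r=np.array(m['rotation'],float)
    if r.shape==(3,3): return r
    from scipy.spatial.transform import Rotation
    return Rotation.from_quat(r).as_matrix()
def ray(m,u,v,H=400):
    f=H/2/np.tan(np.radians(m['vertical_fov'])/2)
    d=np.array([(u-m['cx'])/f,(v-m['cy'])/f]); s=d.copy()
    for _ in range(30): s=d/(1+m['k1']*(s@s))
    return np.array(m['position']),R_of(m)@np.array([s[0],s[1],1])
def onz(m,u,v,z):
    p,d=ray(m,u,v); return p+d*(z-p[2])/d[2]
def proj(m,P,H=400):
    f=H/2/np.tan(np.radians(m['vertical_fov'])/2)
    c=R_of(m).T@(np.array(P)-np.array(m['position'])); s=c[:2]/c[2]
    s=s*(1+m['k1']*(s@s)); return s*f+[m['cx'],m['cy']]
E
python3 - <<'E'
from h import *
for n in ['scene','top','wrist']:
    m=robot.camera_model(n); print(n,m)
    im=robot.read_camera(n); np.save(n+'.npy',im); save(im,n+'0.png',1.25)
print(robot.sense())
E
```

```text
scene {'vertical_fov': 47.29827375823606, 'cx': 321.8725697808039, 'cy': 202.99527881066166, 'k1': -0.1225492398395446, 'position': array([1.01483623, 0.17798364, 0.88047609]), 'rotation': array([ 0.54405211,  0.7884608 , -0.23621645, -0.16290691])}
top {'vertical_fov': 43.17995192680374, 'cx': 319.82727664955445, 'cy': 194.47725422307516, 'k1': 0.05063470083873072, 'position': array([ 0.3218877 , -0.03988091,  0.94046698]), 'rotation': array([-0.70245274,  0.70566502, -0.06158137,  0.06931642])}
wrist {'vertical_fov': 58.8603126388265, 'cx': 316.8634614610294, 'cy': 198.90769679944037, 'k1': -0.027255667493860686, 'position': array([0.17158625, 0.65487   , 0.38424428]), 'rotation': array([0.81430648, 0.56901559, 0.06515849, 0.09423685])}
{'t': 0.15, 'q': array([-1.36851473,  0.4266063 ,  0.07386927,  1.60644936, -0.03406035,
        1.11079895, -0.06711557]), 'qd': array([-0.00192187, -0.00011529,  0.00039013, -0.00062219,  0.00220689,
       -0.00025982, -0.00138916]), 'joint_efforts': array([ 3.43993132e-03, -9.36281133e+01,  3.66893515e+00, -4.54424536e+01,
       -4.88013367e-02,  1.79571746e-02,  7.55511110e-05]), 'position': array([0.23250636, 0.63331096, 0.18472961]), 'tool_rot': array([ 8.19941917e-01,  5.72446505e-01, -3.78489284e-04,  3.29145487e-04]), 'contact_force': array([-0.47813744,  0.03433922,  0.20354575]), 'torque': array([-0.04482672, -0.00864888,  0.00329748]), 'grip_width': 0.09398534652315532}
```

View pics/scene0.png

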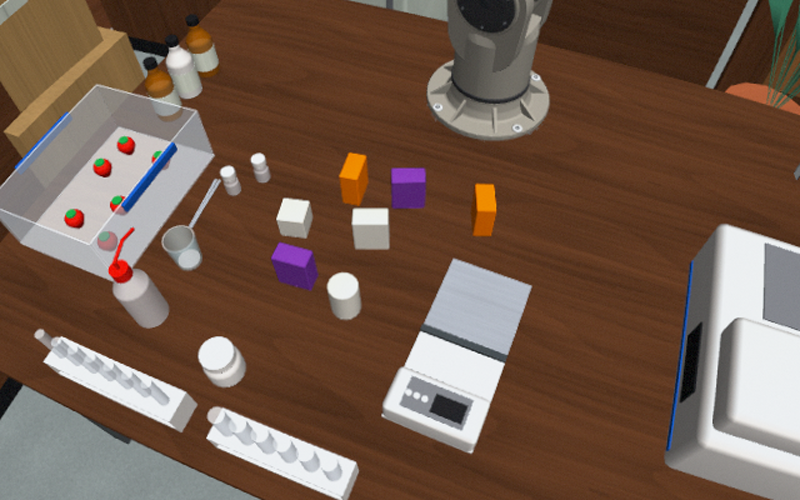

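View pics/top0.png

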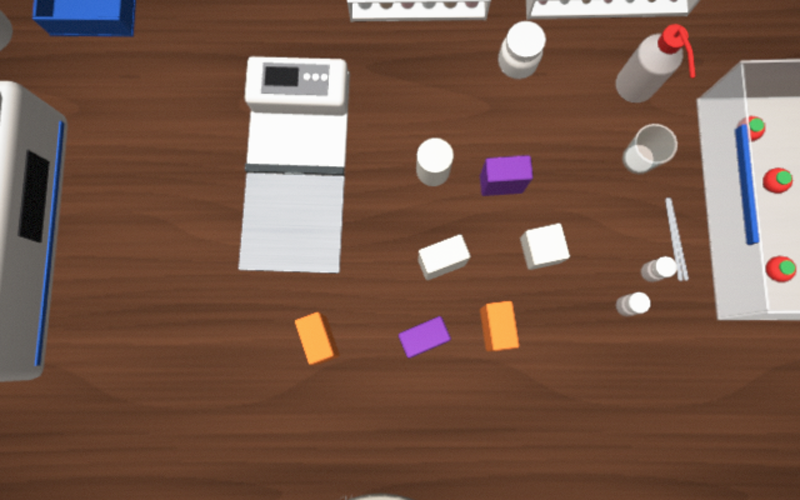

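View pics/wrist0.png

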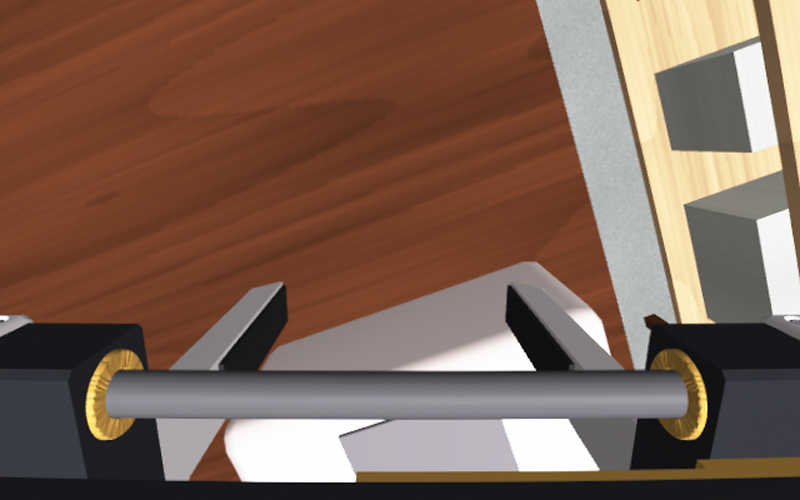

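```bash
python3 - <<'E'
from h import *
im=np.load('top.npy'); save(im[100:225,180:340],'crop_a.png',5)
im=np.load('top.npy'); save(im[175:235,320:400],'crop_b.png',8)
E
```

```text
(no output)
```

View pics/crop_a.png

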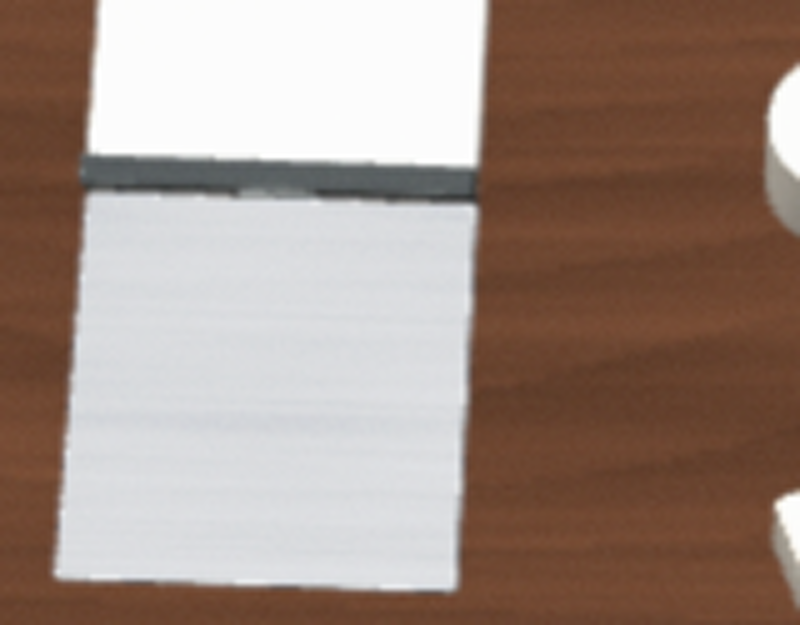

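View pics/crop_b.png

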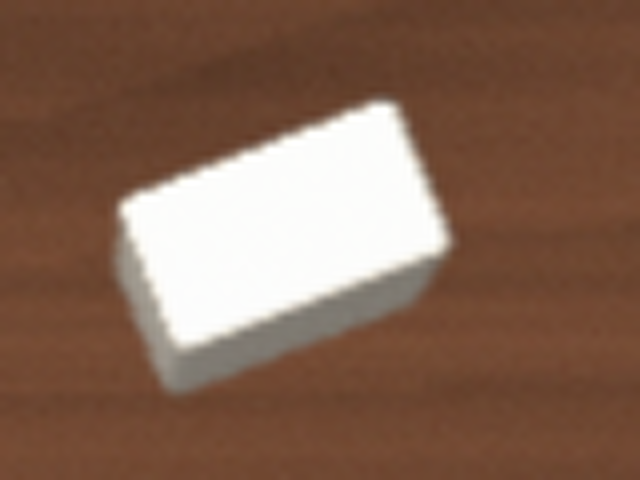

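```bash
python3 - <<'E'
from h import *
m=robot.camera_model('top'); im=np.load('top.npy')
g=im.astype(int).min(2)
mask=(g>200).astype(np.uint8)
w=np.zeros_like(mask); w[175:235,320:400]=mask[175:235,320:400]
c=max(cv2.findContours(w,0,1)[0],key=cv2.contourArea)[:,0]
P=np.array([onz(m,u,v,.08)[:2] for u,v in c])
r=cv2.minAreaRect((P*1000).astype(np.float32)); print('oblong top',r)
print(np.round(cv2.boxPoints(r),1).tolist())
# plate corners
for n,(a,b),z in [('nl',(55,578),.006),('nr',(457,590),.006),('fl',(86,191),.006),('fr',(477,206),.006),('btL',(81,184),.018),('btR',(476,197),.018),('bbL',(81,154),.018),('bbR',(478,167),.018)]:
    u,v=180+(a+.5)/5-.5,100+(b+.5)/5-.5
    print(n,np.round(onz(m,u,v,z)*1000,1))
# window
for a,b in [(240,192),(315,196)]:
    print('win',np.round(onz(m,180+a/5-.4,100+b/5-.4,.008)*1000,1))
# scene crops
s=np.load('scene.npy'); save(s[200:300,310:430],'crop_s.png',6); save(s[155:210,270:325],'crop_so.png',10)
E
```

```text
oblong top ((468.6278991699219, -91.2063980102539), (34.561073303222656, 62.53910446166992), 21.01152992248535)
[[441.29998779296875, -68.19999694824219], [463.70001220703125, -126.5999984741211], [496.0, -114.19999694824219], [473.5, -55.79999923706055]]
nl [459.2 211.4   6. ]
nr [453.8  61.4   6. ]
fl [609.2 205.9   6. ]
fr [602.5  55.8   6. ]
btL [608.3 204.8  18. ]
btR [602.4  55.   18. ]
bbL [620.1 205.2  18. ]
bbR [614.3  54.3  18. ]
win [607.9 146.5   8. ]
win [606.2 117.7   8. ]
```

View pics/crop_s.png

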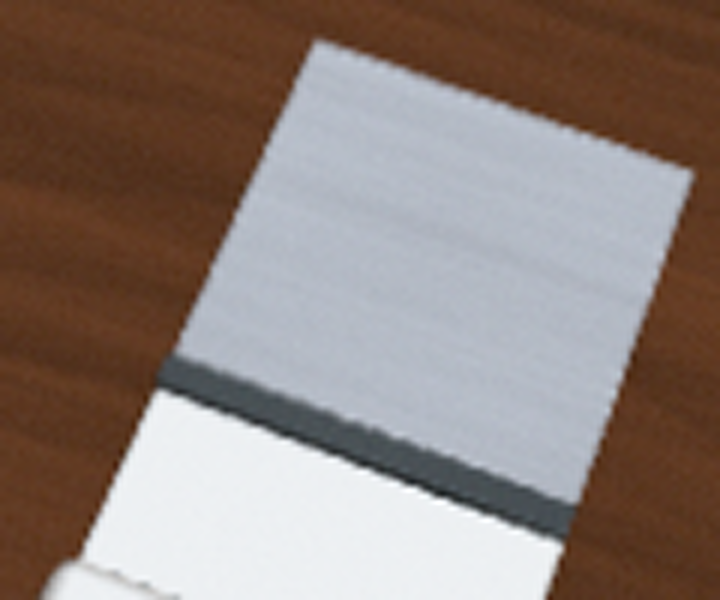

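View pics/crop_so.png

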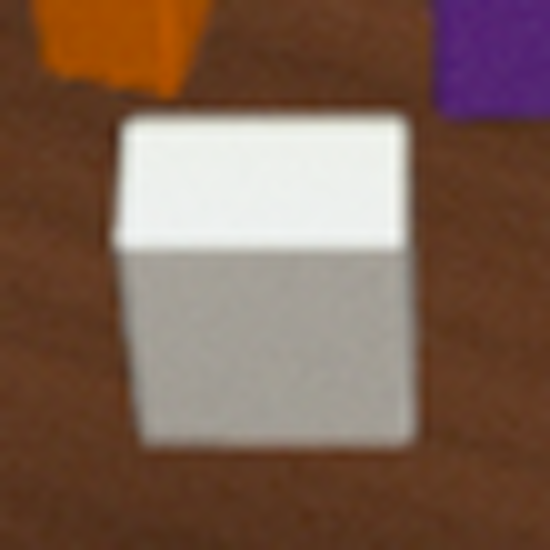

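Three white candidates in the top view (native pixels): the one at (355,205) has a 35 × 62.5 mm top, so it's the oblong. The one at (436,196) is square and the one at (347,125) is round. The crop confirms the oblong block, and no coloured look-alike is involved. Next I'll cross-check against the scene camera and plan the moves.

```bash
cat >> h.py <<'E'
def yaw():
    from scipy.spatial.transform import Rotation
    R=Rotation.from_quat(robot.sense()['tool_rot']).as_matrix(); return np.arctan2(R[1,0],R[0,0])
def plan(p0,ps,psi):
    """units (25mm) along tool x,y,z for world displacement at yaw psi"""
    d=(np.array(ps)-np.array(p0))/.025; c,s=np.cos(psi),np.sin(psi)
    return np.array([c*d[0]+s*d[1],s*d[0]-c*d[1],-d[2]])
E
python3 - <<'E'
from h import *
m=robot.camera_model('scene'); s=np.load('scene.npy')
g=s.astype(int).min(2); w=np.zeros((400,640),np.uint8); w[155:210,270:325]=(g>205)[155:210,270:325]
c=max(cv2.findContours(w,0,1)[0],key=cv2.contourArea)[:,0]
P=np.array([onz(m,u,v,.08)[:2] for u,v in c])
r=cv2.minAreaRect((P*1000).astype(np.float32)); print(r)
for n,(a,b),z in [('nearR',(316,40),.006),('nearL',(692,172),.006),('bartopnearR',(172,355),.018),('bartopnearL',(578,507),.018),('bartopfarR',(158,385),.018),('bartopfarL',(563,542),.018)]:
    print(n,np.round(onz(m,310+(a+.5)/6-.5,200+(b+.5)/6-.5,z)*1000,1))
p=robot.sense()['position']; y=yaw(); print(p,np.degrees(y)); print(plan(p,[.5,.3,.235],y))
E
```

```text
((468.99639892578125, -91.08958435058594), (33.00068664550781, 59.46482849121094), 20.733173370361328)
nearR [452.4  63.    6. ]
nearL [458.4 211.9   6. ]
bartopnearR [602.8  58.2  18. ]
bartopnearL [608.4 206.9  18. ]
bartopfarR [615.5  57.5  18. ]
bartopfarL [622.6 205.5  18. ]
[0.23250636 0.63331096 0.18472961] 69.84201657086248
[-8.82853481 14.63883317 -2.01081577]
```

Emit:
send_rows(
  deltas=[
    [0, 0, -1, 0],
    [0, 0, -1, 0],
    [-0.55, 0.91, 0, 0],
    [-0.55, 0.91, 0, 0],
    [-0.55, 0.91, 0, 0],
    [-0.55, 0.91, 0, 0],
    [-0.55, 0.91, 0, 0],
    [-0.55, 0.91, 0, 0],
  ],
  fingers=-1,
  grip_force=20,
)

```text
t: 0.82
position: [0.3329, 0.5079, 0.2351]
tool_rot: [0.82, 0.572, -0.0, 0.0]
contact_force: [1.7, 1.2, -0.1]
grip_width: 0.094
```

Emit:
send_rows(
  deltas=[
    [-0.55, 0.91, 0, 0],
    [-0.55, 0.91, 0, 0],
    [-0.55, 0.91, 0, 0],
    [-0.55, 0.91, 0, 0],
    [-0.55, 0.91, 0, 0],
    [-0.55, 0.91, 0, 0],
    [-0.55, 0.91, 0, 0],
    [-0.55, 0.91, 0, 0],
  ],
)

```text
t: 1.48
position: [0.4658, 0.342, 0.2352]
tool_rot: [0.82, 0.572, -0.0, -0.0]
contact_force: [-0.0, 0.4, -0.6]
grip_width: 0.094
```

Emit:
send_rows(
  deltas=[
    [0, 0, 0, 0.0776],
    [0, 0, 0, 0.0776],
    [0, 0, 0, 0.0776],
    [0, 0, 0, 0.0776],
    [0, 0, 0, 0.0776],
    [0, 0, 0, 0.0776],
    [0, 0, 0, 0.0776],
    [0, 0, 0, 0],
  ],
)

```text
t: 2.15
position: [0.4651, 0.3431, 0.2351]
tool_rot: [0.984, 0.179, -0.0, 0.0]
contact_force: [0.9, -0.3, 1.5]
grip_width: 0.0942
```

```bash
python3 - <<'E'
from h import *
p=robot.sense()['position']; y=yaw(); print(p,np.degrees(y)); print(plan(p,[.4688,-.0911,.14],y))
E
```

```text
[0.465101   0.34307888 0.2350544 ] 20.580157695210037
[-5.96634094 16.31081685  3.80217597]
```

Emit:
send_rows(
  deltas=[
    [-0.33, 0.91, 0.2, 0],
    [-0.33, 0.91, 0.2, 0],
    [-0.33, 0.91, 0.2, 0],
    [-0.33, 0.91, 0.2, 0],
    [-0.33, 0.91, 0.2, 0],
    [-0.33, 0.91, 0.2, 0],
    [-0.33, 0.91, 0.2, 0],
    [-0.33, 0.91, 0.2, 0],
  ],
)

```text
t: 2.82
position: [0.4685, 0.1484, 0.1951]
tool_rot: [0.983, 0.184, -0.0, -0.0]
contact_force: [0.7, 0.4, 0.3]
grip_width: 0.0939
```

Emit:
send_rows(
  deltas=[
    [-0.33, 0.91, 0.2, 0],
    [-0.33, 0.91, 0.2, 0],
    [-0.33, 0.91, 0.2, 0],
    [-0.33, 0.91, 0.2, 0],
    [-0.33, 0.91, 0.2, 0],
    [-0.33, 0.91, 0.2, 0],
    [-0.33, 0.91, 0.2, 0],
    [-0.33, 0.91, 0.2, 0],
  ],
)

```text
t: 3.48
position: [0.4719, -0.0451, 0.1551]
tool_rot: [0.983, 0.184, 0.0, -0.0]
contact_force: [0.0, 0.2, 0.4]
grip_width: 0.094
```

Emit:
send_rows(
  deltas=[
    [-0.33, 0.9, 0.2, 0],
    [-0.33, 0.9, 0.2, 0],
    [0, 0, 0, 0],
    [0, 0, 0, 0],
  ],
)

```text
t: 3.82
position: [0.4725, -0.0929, 0.1451]
tool_rot: [0.983, 0.182, -0.0, 0.0]
contact_force: [0.5, -0.1, -0.1]
grip_width: 0.0939
```

```bash
python3 - <<'E'
from h import *
p=robot.sense()['position']; y=yaw(); print(p,np.degrees(y)); print(plan(p,[.4688,-.0911,.036],y))
im=robot.read_camera('wrist'); save(im,'w1.png')
E
```

```text
[ 0.47248165 -0.09290822  0.14509818] 21.022383062254935
[-0.11151718 -0.12034359  4.36392708]
```

View pics/w1.png

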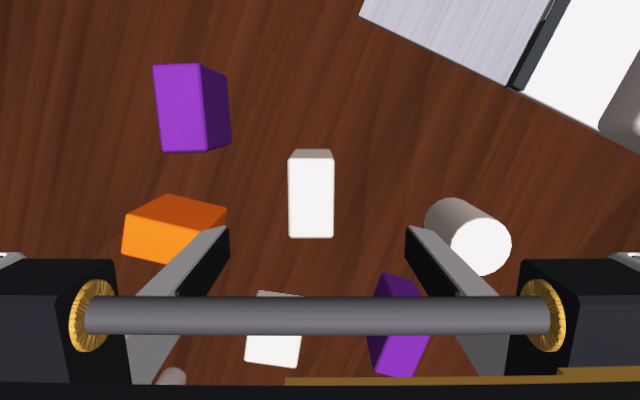

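```bash
python3 - <<'E'
from h import *
m=robot.camera_model('wrist'); t=robot.sense()['position']
print(m['position'])
print(proj(m,[.4688,-.0911,.08]),proj(m,t), proj(m,[t[0],t[1],.036]))
for u,v in [(289,158),(334,157),(334,237),(290,238)]: print(onz(m,u,v,.08))
c=np.mean([onz(m,u,v,.08) for u,v in [(289,158),(334,157),(334,237),(290,238)]],0);print(c)
a=np.radians(21)
for d in (.0595,-.0595): print('finger',proj(m,[.4688+d*np.cos(a),-.0911+d*np.sin(a),.036]))
E
```

```text
[ 0.4499607  -0.03170126  0.34482276]
[312.28202922 199.21514919] [316.45860116 228.00747912] [316.73830374 190.22975541]
[ 0.44125188 -0.06782047  0.08      ]
[ 0.47234965 -0.05500829  0.08      ]
[ 0.49567003 -0.11347227  0.08      ]
[ 0.46364452 -0.12674894  0.08      ]
[ 0.46822902 -0.09076249  0.08      ]
finger [379.90364179 188.04699053]
finger [246.06281558 187.75292075]
```

All three cameras agree on the oblong's centre to within about 1 mm. In the wrist picture it stands at (311,198), and both finger landing spots, (380,188) and (246,188), are free. Descending.

Emit:
send_rows(
  deltas=[
    [-0.11, -0.12, 0.5, 0],
    [0, 0, 0.8, 0],
    [0, 0, 0.8, 0],
    [0, 0, 0.8, 0],
    [0, 0, 0.8, 0],
    [0, 0, 0.5, 0],
    [0, 0, 0.16, 0],
    [0, 0, 0, 0],
  ],
)

```text
t: 4.53
position: [0.4688, -0.0892, 0.0357]
tool_rot: [0.983, 0.183, -0.001, -0.0]
contact_force: [0.4, -1.0, 0.8]
grip_width: 0.0942
```

Emit:
send_rows(
  deltas=[
    [0, 0, 0, 0],
    [0, 0, 0, 0],
    [0, 0, 0, 0],
    [0, 0, 0, 0],
    [0, 0, 0, 0],
    [0, 0, 0, 0],
  ],
  fingers=1,
  grip_force=25,
)

```text
t: 5.03
position: [0.4694, -0.09, 0.0366]
tool_rot: [0.983, 0.182, 0.0, -0.0]
contact_force: [-0.1, -0.4, -0.3]
grip_width: 0.0573
```

Emit:
send_rows(
  deltas=[
    [0, 0, 0, 0],
    [0, 0, 0, 0],
    [0, 0, 0, 0],
    [0, 0, 0, 0],
    [0, 0, 0, 0],
    [0, 0, 0, 0],
    [0, 0, 0, 0],
  ],
)

```text
t: 5.62
position: [0.4689, -0.0902, 0.0362]
tool_rot: [0.983, 0.182, -0.0, -0.0]
contact_force: [-1.9, 0.0, 0.4]
grip_width: 0.0361
```

```bash
python3 - <<'E'
from h import *
s=robot.sense();p=s['position']; y=yaw(); print(p,np.degrees(y),s['grip_width'])
print(plan([p[0],p[1],.117],[.49,.1,.117],y))
E
```

```text
[ 0.46894094 -0.09015821  0.03619905] 20.9477932538808 0.03613190693700757
[ 3.50608069 -6.80244096 -0.        ]
```

Emit:
send_rows(
  deltas=[
    [0, 0, -0.4, 0],
    [0, 0, -0.8, 0],
    [0, 0, -0.8, 0],
    [0, 0, -0.4, 0],
    [0.3, -0.57, 0, 0],
    [0.4, -0.78, 0, 0],
    [0.4, -0.78, 0, 0],
    [0.4, -0.78, 0, 0],
  ],
)

```text
t: 6.28
position: [0.4782, -0.0077, 0.0966]
tool_rot: [0.983, 0.182, 0.0, -0.0]
contact_force: [0.3, -0.2, -4.3]
grip_width: 0.0359
```

Emit:
send_rows(
  deltas=[
    [0.4, -0.78, 0, 0],
    [0.4, -0.78, 0, 0],
    [0.4, -0.78, 0, 0],
    [0.4, -0.78, 0, 0],
    [0.3, -0.57, 0, 0],
    [0.1, -0.2, 0, 0],
    [0, 0, 0, 0],
  ],
)

```text
t: 6.87
position: [0.4901, 0.1013, 0.0963]
tool_rot: [0.983, 0.183, 0.0, -0.0]
contact_force: [-0.6, -0.1, -3.6]
grip_width: 0.0361
```

Emit:
send_rows(
  deltas=[
    [0, 0, 0, 0.065],
    [0, 0, 0, 0.065],
    [0, 0, 0, 0.065],
    [0, 0, 0, 0.063],
    [0, 0, 0, 0],
    [0, 0, 0, 0],
  ],
)

```text
t: 7.37
position: [0.49, 0.0991, 0.0963]
tool_rot: [1.0, -0.019, -0.0, 0.0]
contact_force: [0.9, 0.2, -4.5]
grip_width: 0.0361
```

```bash
python3 - <<'E'
from h import *
s=robot.sense();p=s['position']; y=yaw(); print(p,np.degrees(y),s['grip_width'])
a=np.radians(-2.2); S=np.array([.6057,.1314]); ex=np.array([np.cos(a),np.sin(a)])
t=S-ex*(.018+.008); print(t,plan(p,[t[0],t[1],.060],y))
m=robot.camera_model('wrist');im=robot.read_camera('wrist'); save(im,'w2.png')
E
```

```text
[0.48997847 0.09911545 0.09632427] -2.1392185064841116 0.036078687383787174
[0.57971916 0.13239808] [ 3.53743141 -1.46437023  1.4529709 ]
```

View pics/w2.png

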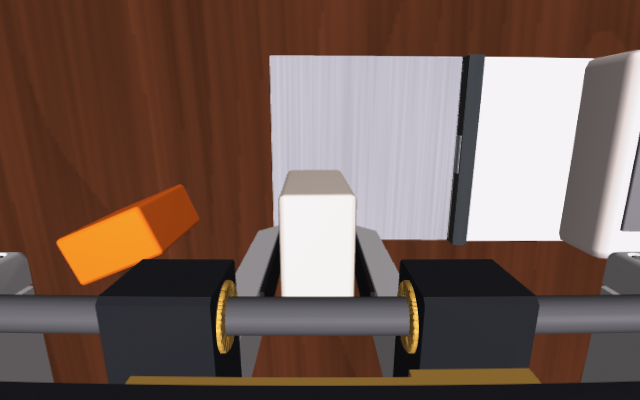

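```bash
python3 - <<'E'
from h import *
m=robot.camera_model('wrist'); im=cv2.cvtColor(cv2.imread('pics/w2.png'),4)
save(im[40:250,430:500],'w2c.png',3.5*0.8)
for n,(u,v),z in [('nearL',(270,56.5),.006),('barL',(463.5,55),.018),('barR',(451.5,242),.018),('wt',(461,136),.018),('wb',(456,173),.018)]: print(n,np.round(onz(m,u,v,z)*1000,1))
E
```

```text
nearL [458.4 209.9   6. ]
barL [603.2 204.3  18. ]
barR [601.3  57.9  18. ]
wt [604.3 144.9  18. ]
wb [601.9 115.9  18. ]
```

View pics/w2c.png

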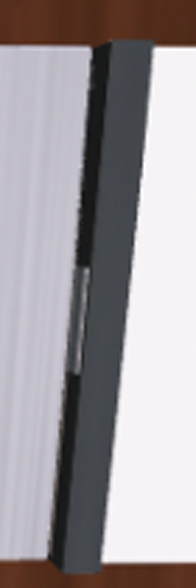

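Emit:
send_rows(
  deltas=[
    [0.4, -0.2, 0, 0],
    [0.6, -0.26, 0, 0],
    [0.6, -0.26, 0.2, 0],
    [0.6, -0.26, 0.4, 0],
    [0.6, -0.26, 0.4, 0],
    [0.5, -0.2, 0.3, 0],
    [0.24, -0.02, 0.15, 0],
    [0, 0, 0, 0],
  ],
)

```text
t: 8.08
position: [0.5808, 0.1326, 0.059]
tool_rot: [1.0, -0.019, -0.0, 0.001]
contact_force: [-0.0, -0.4, -4.3]
grip_width: 0.0361
```

Emit:
send_rows(
  deltas=[
    [0, 0, 0.2, 0],
    [0, 0, 0.2, 0],
    [0, 0, 0.15, 0],
    [0, 0, 0.05, 0],
    [0, 0, 0, 0],
    [0, 0, 0, 0],
  ],
)

```text
t: 8.58
position: [0.5798, 0.1329, 0.0452]
tool_rot: [1.0, -0.02, -0.0, -0.0]
contact_force: [0.4, -0.5, -3.8]
grip_width: 0.0357
```

```bash
python3 - <<'E'
from h import *
s=robot.sense();p=s['position']; y=yaw(); print(p,np.degrees(y),s['grip_width'],s['contact_force'])
a=np.radians(-2.2); S=np.array([.6057,.1314]); ex=np.array([np.cos(a),np.sin(a)]);t=S-ex*.018
print(t,plan(p,[t[0],t[1],.0422],y))
E
```

```text
[0.57982886 0.13294883 0.04518961] -2.261459579667374 0.03574048542910579 [ 0.3842605  -0.48988798 -3.80297359]
[0.58771327 0.13209098] [0.31648469 0.02184275 0.11958445]
```

Emit:
send_rows(
  deltas=[
    [0, 0, 0.08, 0],
    [0.1, 0.02, 0, 0],
    [0.1, 0, 0, 0],
    [0.06, 0, 0, 0],
    [0, 0, 0, 0],
    [0, 0, 0, 0],
  ],
)

```text
t: 9.08
position: [0.5866, 0.1321, 0.043]
tool_rot: [1.0, -0.02, -0.0, 0.0]
contact_force: [-1.1, 0.5, -4.1]
grip_width: 0.0362
```

Emit:
send_rows(
  deltas=[
    [0.04, 0, 0, 0],
    [0, 0, 0, 0],
    [0, 0, 0, 0],
  ],
)

```text
t: 9.33
position: [0.5873, 0.1322, 0.043]
tool_rot: [1.0, -0.02, -0.0, 0.0]
contact_force: [-1.0, -0.3, -3.5]
grip_width: 0.0361
```

Emit:
send_rows(
  deltas=[
    [0.04, 0, 0, 0],
    [0, 0, 0, 0],
    [0, 0, 0, 0],
  ],
)

```text
t: 9.58
position: [0.5875, 0.1322, 0.0428]
tool_rot: [1.0, -0.02, -0.001, 0.0]
contact_force: [-5.6, 0.5, -1.2]
grip_width: 0.0358
```

Emit:
send_rows(
  deltas=[
    [0.04, 0, 0, 0],
    [0, 0, 0, 0],
    [0, 0, 0, 0],
  ],
)

```text
t: 9.83
position: [0.5876, 0.1322, 0.0426]
tool_rot: [1.0, -0.02, -0.002, 0.0]
contact_force: [-9.3, 1.9, -0.1]
grip_width: 0.0357
```

Emit:
send_rows(
  deltas=[
    [-0.04, 0, 0.03, 0],
    [0, 0, 0, 0],
    [0, 0, 0, 0],
  ],
)

```text
t: 10.08
position: [0.5875, 0.1321, 0.0423]
tool_rot: [1.0, -0.02, -0.001, -0.0]
contact_force: [-7.4, -0.4, 4.3]
grip_width: 0.0361
```

```bash
python3 - <<'E'
from h import *
s=robot.sense(); print(s['position'],s['contact_force'])
for n in ['wrist','top','scene']:
    im=robot.read_camera(n); save(im,n+'3.png')
    if n=='top': save(im[100:220,180:300],'t3c.png',5)
    if n=='scene': save(im[190:300,310:430],'s3c.png',5)
E
```

```text
[0.58750813 0.13205485 0.04232954] [-7.37524827 -0.35760557  4.27967449]
```

View pics/wrist3.png

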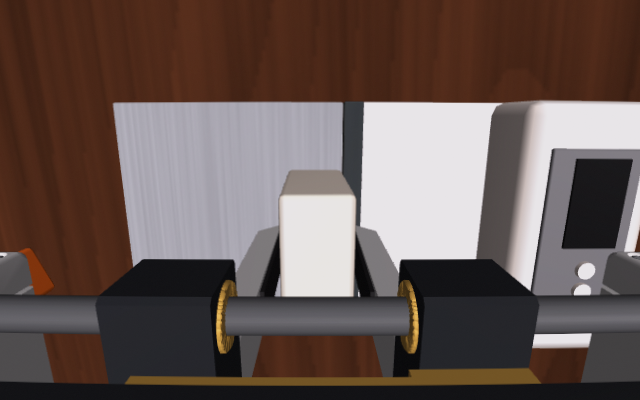

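View pics/scene3.png

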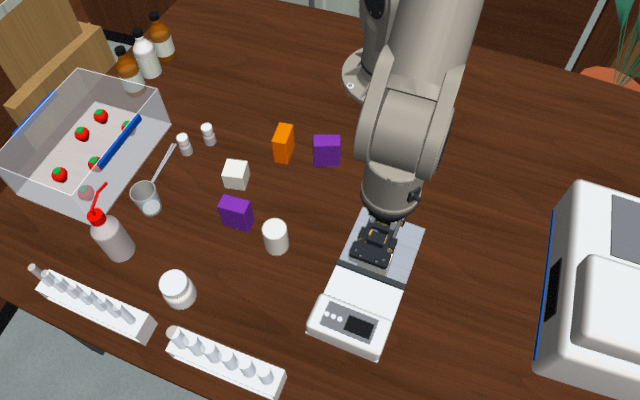

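Emit:
send_rows(
  deltas=[
    [0, 0, 0, 0],
    [0, 0, 0, 0],
    [0, 0, 0, 0],
    [0, 0, 0, 0],
    [0, 0, 0, 0],
    [0, 0, 0, 0],
    [0, 0, 0, 0],
    [0, 0, 0, 0],
  ],
  fingers=-0.2,
)

```text
t: 10.9
position: [0.5885, 0.1321, 0.0423]
tool_rot: [1.0, -0.02, 0.0, 0.0]
contact_force: [0.3, -0.7, 0.4]
grip_width: 0.0562
```

Emit:
send_rows(
  deltas=[
    [0, 0, 0, 0],
    [0, 0, 0, 0],
    [0, 0, 0, 0],
    [0, 0, 0, 0],
    [0, 0, 0, 0],
    [0, 0, 0, 0],
    [0, 0, 0, 0],
    [0, 0, 0, 0],
  ],
)

```text
t: 11.57
position: [0.5885, 0.1321, 0.0423]
tool_rot: [1.0, -0.02, -0.0, 0.0]
contact_force: [-0.7, -0.6, -0.5]
grip_width: 0.0563
```

```bash
python3 - <<'E'
from h import *
s=robot.sense(); print(s['position'],s['contact_force'],s['grip_width'])
m=robot.camera_model('wrist');im=robot.read_camera('wrist'); save(im,'w4.png')
g=im.astype(int).min(2); save(im[90:310,260:380],'w4c.png',2.5)
E
```

```text
[0.5884551  0.13206856 0.04227416] [-0.7163453  -0.55422943 -0.50168349] 0.05634770707134025
```

View pics/w4.png

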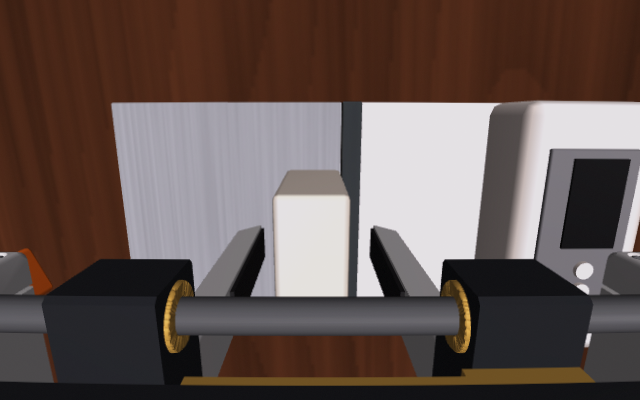

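View pics/w4c.png

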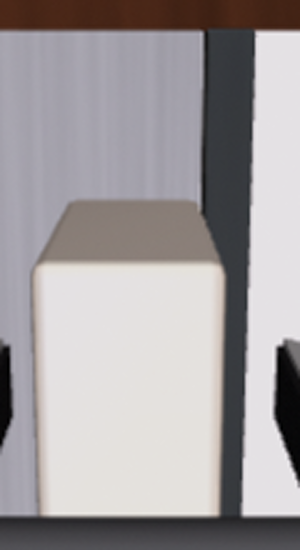

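```bash
python3 - <<'E'
from h import *
m=robot.camera_model('wrist')
for f in ['w4.png','wrist3.png']:
    im=cv2.imread('pics/'+f)
    g=cv2.cvtColor(im,6).astype(float)
    for r in [174,180,205,230]:
        row=g[r-1:r+2].mean(0); d=np.diff(row); i=[j for j in range(262,370) if abs(d[j])>8]; print(f,r,[(j,int(d[j])) for j in i])
# bar foot line, piece edges
print(onz(m,341,110,.006),onz(m,341,168,.006))
print('top edges z.086',onz(m,275,215,.086),onz(m,348.5,215,.086))
print('bottom far edge',onz(m,285,171,.006),onz(m,341,171,.006))
print('pred bar foot mid', proj(m,[.6057,.1314+.04,.006]))
E
```

```text
w4.png 174 [(284, -16), (285, -21), (338, 12), (339, -48), (340, -56), (341, 13), (342, 8), (359, 131), (360, 31)]
w4.png 180 [(281, -24), (282, -16), (341, -28), (342, -32), (343, -8), (358, 17), (359, 120), (360, 29)]
w4.png 205 [(271, -30), (272, 25), (273, 29), (274, 11), (275, 10), (276, 11), (348, -41), (349, -69), (350, -28), (358, 105), (359, 48)]
w4.png 230 [(262, 19), (263, 100), (264, 33), (271, -14), (272, -19), (273, 37), (274, 26), (275, 9), (276, 11), (277, 10), (347, -25), (348, -64), (349, -47), (357, 68), (358, 79), (359, 18), (369, -83)]
wrist3.png 174 [(286, -16), (287, -21), (341, -37), (342, -28), (360, 54), (361, 94), (362, 20)]
wrist3.png 180 [(284, -24), (285, -22), (344, -13), (345, -33), (346, -19), (360, 55), (361, 93), (362, 20)]
wrist3.png 205 [(277, -35), (278, 23), (279, 31), (280, 11), (281, 9), (282, 10), (354, -41), (355, -71), (356, -31), (359, 30), (360, 112), (361, 26)]
wrist3.png 230 [(277, -18), (278, 18), (279, 54), (280, 22), (281, 9), (282, 10), (283, 8), (352, -8), (353, -22), (354, -56), (355, -14), (356, 8)]
[0.60739976 0.1997177  0.006     ] [0.60649504 0.16195189 0.006     ]
top edges z.086 [0.57092798 0.15326417 0.086     ] [0.60446499 0.15197111 0.086     ]
bottom far edge [0.5688865  0.16138139 0.006     ] [0.60644712 0.15992487 0.006     ]
pred bar foot mid [339.46543442 153.92532943]
```

The piece stands free and upright, with its bottom edge on the bar's foot line (pixel 340 vs 341). I'll wait out the rest of the second with it untouched, then grip it again.

Emit:
send_rows(
  deltas=[
    [0, 0, 0, 0],
    [0, 0, 0, 0],
    [0, 0, 0, 0],
    [0, 0, 0, 0],
    [0, 0, 0, 0],
    [0, 0, 0, 0],
    [-0.04, 0, 0, 0],
    [0, 0, 0, 0],
  ],
)

```text
t: 12.28
position: [0.5873, 0.1321, 0.0423]
tool_rot: [1.0, -0.02, -0.0, 0.0]
contact_force: [0.7, 0.3, 0.9]
grip_width: 0.0567
```

Emit:
send_rows(
  deltas=[
    [0, 0, 0, 0],
    [0, 0, 0, 0],
    [0, 0, 0, 0],
    [0, 0, 0, 0],
    [0, 0, 0, 0],
    [0, 0, 0, 0],
    [0, 0, 0, 0],
    [0, 0, 0, 0],
  ],
  fingers=1,
)

```text
t: 12.95
position: [0.5872, 0.1322, 0.0422]
tool_rot: [1.0, -0.02, -0.0, 0.0]
contact_force: [-3.3, 0.1, 1.6]
grip_width: 0.0359
```

Emit:
send_rows(
  deltas=[
    [-0.02, 0, -0.1, 0],
    [-0.04, 0, -0.3, 0],
    [-0.3, 0, -0.4, 0],
    [-0.5, 0, -0.3, 0],
    [-0.5, 0, -0.2, 0],
    [-0.3, 0, 0, 0],
    [0, 0, 0, 0],
    [0, 0, 0, 0],
  ],
)

```text
t: 13.62
position: [0.546, 0.1342, 0.0752]
tool_rot: [1.0, -0.019, 0.0, -0.0]
contact_force: [0.5, 0.4, -4.8]
grip_width: 0.0361
```

Emit:
send_rows(
  deltas=[
    [0, 0, 0, -0.07],
    [0, 0, 0, -0.07],
    [0, 0, 0, -0.07],
    [0, 0, 0, -0.07],
    [0, 0, 0, -0.07],
    [0, 0, 0, -0.07],
    [0, 0, 0, -0.07],
    [0, 0, 0, -0.07],
  ],
)

```text
t: 14.28
position: [0.5466, 0.1336, 0.0745]
tool_rot: [0.912, 0.41, -0.0, 0.0]
contact_force: [-0.1, -0.3, -3.5]
grip_width: 0.0361
```

Emit:
send_rows(
  deltas=[
    [0, 0, 0, -0.07],
    [0, 0, 0, -0.07],
    [0, 0, 0, -0.07],
    [0, 0, 0, -0.07],
    [0, 0, 0, -0.07],
    [0, 0, 0, -0.07],
    [0, 0, 0, -0.02],
    [0, 0, 0, 0],
  ],
)

```text
t: 14.95
position: [0.5465, 0.1334, 0.0745]
tool_rot: [0.721, 0.693, -0.0, -0.0]
contact_force: [0.4, 0.3, -4.4]
grip_width: 0.0359
```

```bash
python3 - <<'E'
from h import *
s=robot.sense();p=s['position']; y=yaw(); print(p,np.degrees(y),s['grip_width'])
a=np.radians(-2.2); S=np.array([.6057,.1314]); ex=np.array([np.cos(a),np.sin(a)])
t=S-ex*(.032+.008); print(t,plan(p,[t[0],t[1],.0437],y))
m=robot.camera_model('wrist');im=robot.read_camera('wrist'); save(im,'w5.png')
E
```

```text
[0.5465199  0.13340437 0.07450241] 87.78869931178389 0.035937641057050544
[0.56572948 0.13293551] [0.01090776 0.76853488 1.23209639]
```

View pics/w5.png

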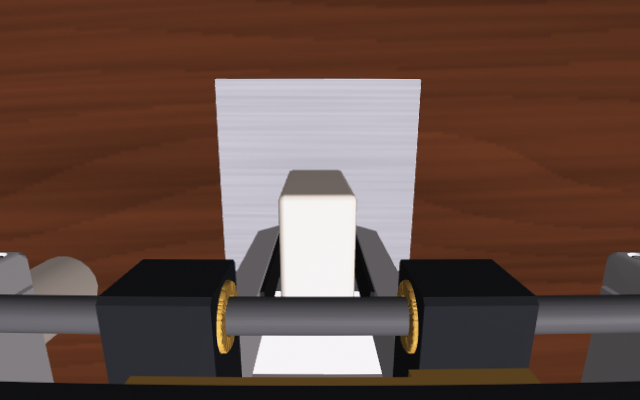

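Emit:
send_rows(
  deltas=[
    [0, 0.2, 0.1, 0],
    [0.01, 0.37, 0.2, 0],
    [0, 0.2, 0.3, 0],
    [0, 0, 0.3, 0],
    [0, 0, 0.2, 0],
    [0, 0, 0.1, 0],
    [0, 0, 0.03, 0],
    [0, 0, 0, 0],
  ],
)

```text
t: 15.67
position: [0.5649, 0.1332, 0.0438]
tool_rot: [0.721, 0.693, -0.0, -0.0]
contact_force: [0.7, 0.1, -3.5]
grip_width: 0.0361
```

Emit:
send_rows(
  deltas=[
    [0, 0.1, 0, 0],
    [0, 0.1, 0, 0],
    [0, 0.04, 0, 0],
    [0, 0, 0, 0],
    [0, 0, 0, 0],
  ],
)

```text
t: 16.08
position: [0.5713, 0.133, 0.0441]
tool_rot: [0.721, 0.693, 0.0, 0.0]
contact_force: [0.1, -0.4, -4.0]
grip_width: 0.0357
```

```bash
python3 - <<'E'
from h import *
s=robot.sense();p=s['position']; y=yaw(); print(p,np.degrees(y),s['contact_force'])
a=np.radians(-2.2); S=np.array([.6057,.1314]); ex=np.array([np.cos(a),np.sin(a)])
t=S-ex*(.032); print(t,plan(p,[t[0],t[1],.0422],y))
E
```

```text
[0.57131956 0.1330131  0.0441247 ] 87.7278157386819 [ 0.11184782 -0.41899537 -3.9683787 ]
[0.57372359 0.13262841] [-0.01156295  0.09669544  0.07698804]
```

Emit:
send_rows(
  deltas=[
    [-0.01, 0.06, 0.04, 0],
    [0, 0, 0, 0],
    [0, 0, 0, 0],
  ],
)

```text
t: 16.33
position: [0.5724, 0.1327, 0.0429]
tool_rot: [0.721, 0.693, -0.0, -0.0]
contact_force: [-1.9, -0.2, -4.3]
grip_width: 0.0359
```

Emit:
send_rows(
  deltas=[
    [0, 0.04, 0, 0],
    [0, 0, 0, 0],
    [0, 0, 0, 0],
  ],
)

```text
t: 16.58
position: [0.5733, 0.1325, 0.0429]
tool_rot: [0.721, 0.693, -0.0, -0.0]
contact_force: [-5.5, -1.0, -1.7]
grip_width: 0.0359
```

Emit:
send_rows(
  deltas=[
    [0, 0.03, 0, 0],
    [0, 0, 0, 0],
    [0, 0, 0, 0],
  ],
)

```text
t: 16.83
position: [0.574, 0.1324, 0.043]
tool_rot: [0.721, 0.693, -0.0, -0.0]
contact_force: [-6.5, -0.3, 1.6]
grip_width: 0.0359
```

Emit:
send_rows(
  deltas=[
    [0, -0.03, 0.02, 0],
    [0, 0, 0.01, 0],
    [0, 0, 0, 0],
    [0, 0, 0, 0],
  ],
)

```text
t: 17.17
position: [0.5737, 0.1324, 0.0429]
tool_rot: [0.721, 0.693, 0.0, 0.0]
contact_force: [-7.6, -1.1, 7.8]
grip_width: 0.0359
```

```bash
python3 - <<'E'
from h import *
s=robot.sense(); print(s['position'],s['contact_force'],s['grip_width'])
im=robot.read_camera('wrist'); save(im,'w6.png')
im=robot.read_camera('scene'); save(im[190:300,310:430],'s6c.png',5)
E
```

```text
[0.57374309 0.13241103 0.04285234] [-7.55950674 -1.13040325  7.84689727] 0.03586905992397213
```

View pics/w6.png

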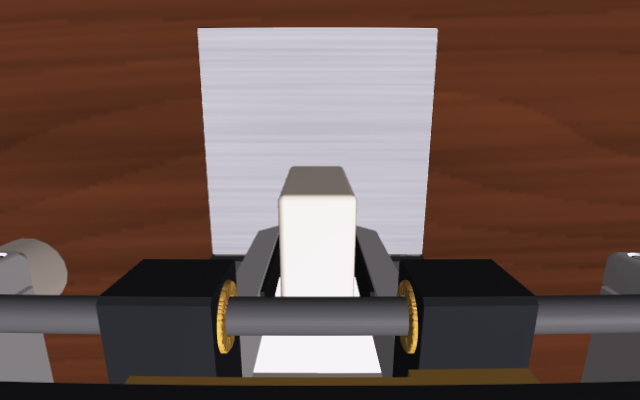

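View pics/s6c.png

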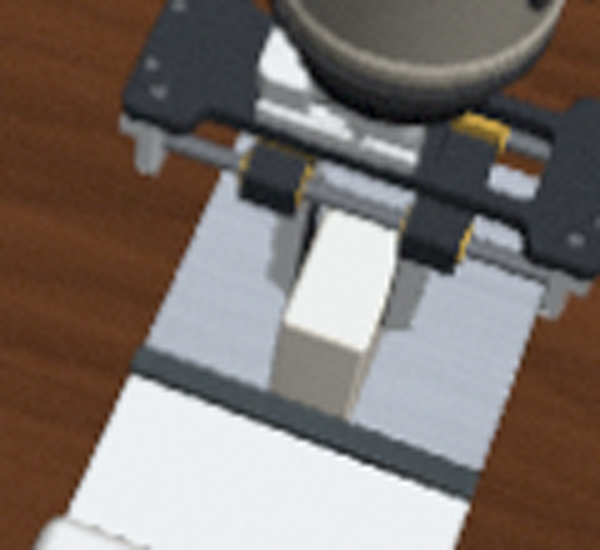

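Emit:
send_rows(
  deltas=[
    [0, -0.02, 0, 0],
    [0, 0, 0, 0],
    [0, 0, 0, 0],
  ],
)

```text
t: 17.52
position: [0.5736, 0.1324, 0.0428]
tool_rot: [0.721, 0.693, 0.0, 0.0]
contact_force: [-5.9, -2.0, 6.3]
grip_width: 0.0359
```

Emit:
send_rows(
  deltas=[
    [0, -0.02, 0.01, 0],
    [0, 0, 0, 0],
    [0, 0, 0, 0],
  ],
)

```text
t: 17.77
position: [0.5734, 0.1325, 0.0427]
tool_rot: [0.721, 0.693, 0.0, 0.0]
contact_force: [-3.7, -1.7, 7.7]
grip_width: 0.0356
```

Emit:
send_rows(
  deltas=[
    [0, 0, 0, 0],
    [0, 0, 0, 0],
    [0, 0, 0, 0],
    [0, 0, 0, 0],
  ],
  fingers=1,
  grip_force=4,
)

```text
t: 18.1
position: [0.5729, 0.1326, 0.0421]
tool_rot: [0.721, 0.693, 0.0, 0.0]
contact_force: [-3.1, -3.3, 3.8]
grip_width: 0.036
```

Emit:
send_rows(
  deltas=[
    [0, 0, 0, 0],
    [0, 0, 0, 0],
    [0, 0, 0, 0],
    [0, 0, 0, 0],
    [0, 0, 0, 0],
    [0, 0, 0, 0],
    [0, 0, 0, 0],
    [0, 0, 0, 0],
  ],
  fingers=-0.2,
)

```text
t: 18.77
position: [0.5727, 0.1327, 0.042]
tool_rot: [0.721, 0.693, -0.0, -0.0]
contact_force: [1.0, 0.4, 0.0]
grip_width: 0.0566
```

```bash
python3 - <<'E'
from h import *
s=robot.sense(); print(s['position'],s['contact_force'],s['grip_width'])
im=robot.read_camera('wrist'); save(im,'w7.png')
im=robot.read_camera('scene'); save(im[190:300,310:430],'s7c.png',5)
E
```

```text
[0.57270919 0.13271187 0.04199428] [0.96426027 0.38998803 0.01067121] 0.05659151821291512
```

View pics/w7.png

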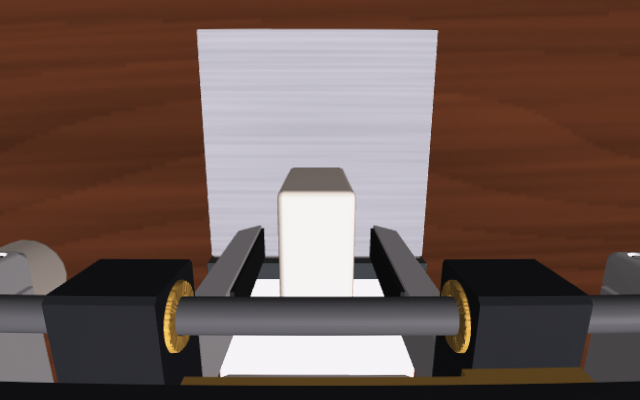

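View pics/s7c.png

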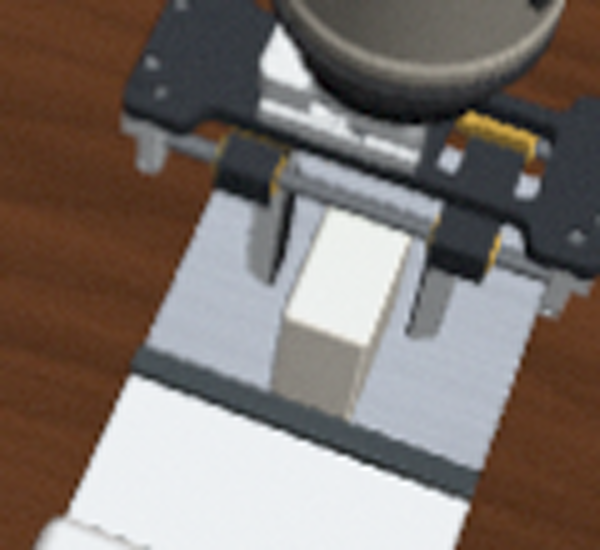

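Upright and free. Opening fully, retreating upward, and moving back out of the top camera's view.

Emit:
send_rows(
  deltas=[
    [0, 0, 0, 0],
    [0, 0, 0, 0],
    [0, 0, -0.3, 0],
    [0, 0, -0.6, 0],
    [0, 0, -0.9, 0],
    [0, 0, -1, 0],
    [0, 0, -1, 0],
    [0, 0, -1, 0],
  ],
  fingers=-0.6,
)

```text
t: 19.53
position: [0.5726, 0.1326, 0.1638]
tool_rot: [0.721, 0.693, 0.0, 0.0]
contact_force: [0.3, -0.1, -0.3]
grip_width: 0.0755
```

Emit:
send_rows(
  deltas=[
    [0.5, 0, -1, 0],
    [1, 0, -0.5, 0],
    [1, 0, 0, 0],
    [1, 0, 0, 0],
    [1, 0, 0, 0],
    [1, 0, 0, 0],
    [1, 0, 0, 0],
    [0.8, 0, 0, 0],
  ],
)

```text
t: 20.2
position: [0.5796, 0.3171, 0.2001]
tool_rot: [0.721, 0.693, 0.0, -0.0]
contact_force: [0.3, -0.7, 0.7]
grip_width: 0.0753
```

Emit:
send_rows(
  deltas=[
    [0.8, 0, 0, 0],
    [0.8, 0, 0, 0],
    [0.5, 0, 0, 0],
    [0, 0, 0, 0],
  ],
)

```text
t: 20.53
position: [0.5811, 0.3705, 0.1995]
tool_rot: [0.72, 0.694, 0.0, -0.0]
contact_force: [-0.4, 0.1, -0.4]
grip_width: 0.0757
```

```bash
python3 - <<'E'
from h import *
m=robot.camera_model('top');im=robot.read_camera('top'); np.save('top9.npy',im); save(im,'top9.png')
save(im[100:220,180:300],'t9c.png',5)
s=robot.read_camera('scene'); save(s,'s9.png'); save(s[190:300,310:430],'s9c.png',5)
E
```

```text
(no output)
```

View pics/top9.png

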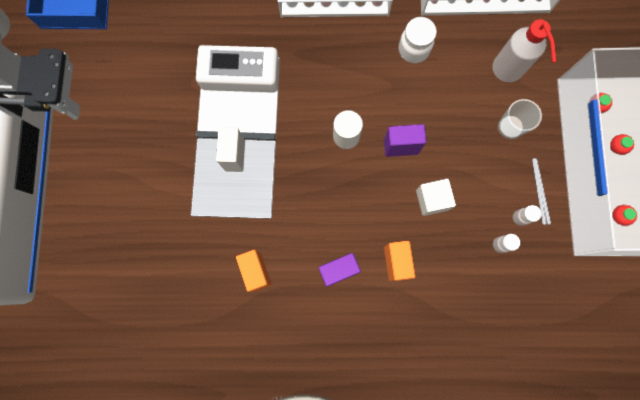

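View pics/t9c.png

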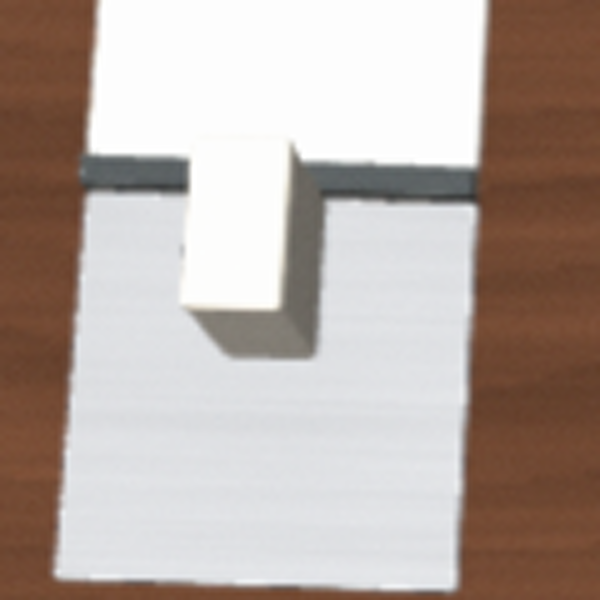

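View pics/s9c.png

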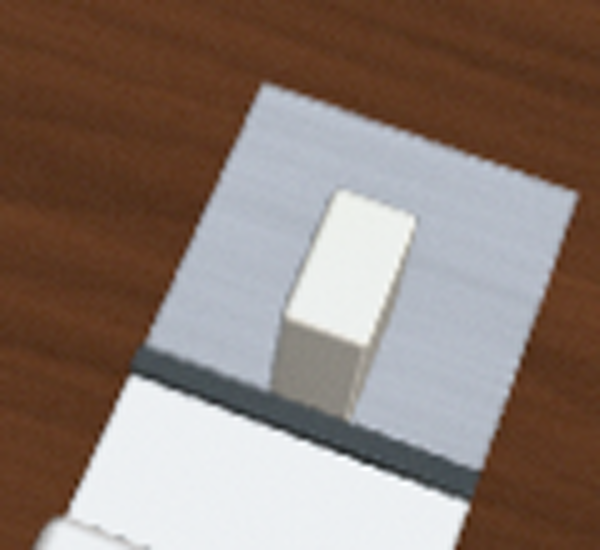

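```bash
python3 - <<'E'
from h import *
m=robot.camera_model('top'); a=np.radians(-2.2); S=np.array([.6057,.1314]); ex=np.array([np.cos(a),np.sin(a)]);ey=np.array([-ex[1],ex[0]])
def st(q,z,cam,o,k):
    P=onz(cam,o[0]+(q[0]+.5)/k-.5,o[1]+(q[1]+.5)/k-.5,z)[:2]-S; return np.round(1000*np.array([P@ex,P@ey]),1)
for q,z in [((180,307),.086),((278,311),.086),((293,138),.086),((228,357),.006),((316,357),.006)]: print('top',st(q,z,m,(180,100),5))
ms=robot.camera_model('scene')
for q,z in [((286,320),.086),((366,348),.086),((415,215),.086),((343,188),.086)]: print('scene',st(q,z,ms,(310,190),5))
for q in [(148,346),(482,472)]: print('bar scene near top', st(q,.018,ms,(310,190),5))
E
```

```text
top [-63.9  16.7]
top [-64.2 -17.4]
top [ -1.3 -18.7]
top [-62.8  15.8]
top [-61.7 -17.6]
scene [  0.1 -15.5]
scene [-0.5 17.2]
scene [-64.2  16.2]
scene [-64.8 -14.7]
bar scene near top [ -0.7 -71.4]
bar scene near top [-0.4 75.6]
```

```bash
python3 - <<'E'
from h import *
print(robot.job_done(), robot.sense()['t'])
E
```

```text
the job is handed in; nothing more can be done
the job is handed in; nothing more can be done
```

The job is handed in: the oblong white piece has had its broad-side check and now stands upright at the same spot with a narrow side against the bar.

- **Broad side:** I stood it against the bar at the window and let go completely. It stood untouched for about 2 s before I picked it up again. The wrist camera showed its bottom edge on the bar's foot line, with a gap under 1 mm.
- **Narrow side:** I turned it a quarter turn, pressed it lightly against the bar, and released it while it was resting on the plate. It straightened from a slight tilt (under 1 mm) as the grip eased.
- **Final check:** With the gripper well clear, the top and scene cameras put it from the bar face to 64 mm in front of it. It is upright and centred on the window to about 1 mm.
- **Other pieces:** I never touched the square and round pieces, and they look unmoved in the last top view, though I did not measure them again.
- **Limits:** The last clock reading was 20.5 s of the 46 s allowed. The wrist forces I read stayed near or below 11 N.

No check failed. The only disagreement was the bar's position, where the wrist camera differed from the other two by 2–5 mm. I went by felt contact, which came where the other two cameras put it.

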